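Key the brush wheel onto the upturned sweeper's spindle

ROBOT

A 6-joint arm with a two-finger parallel gripper is mounted at the origin on the work surface. World frame = base frame: x ahead of the robot, y to its left, z up, the work surface at z = 0. Lengths are in m, angles in rad, forces in N, time in s.
With the tool pointing down it reaches from about 0.25 to 0.775 m from the base axis. Payload 4 kg.
Tool frame: the origin (TCP) lies at the very end of the fingers, on their centre line; the grasp point (between the pads) lies hold_point_z behind it (hold_point_z is the distance from the TCP to the grasp point, in m); z points along the fingers, y is the direction in which the jaws open and shut (so a half turn about z gives the same grasp; the last joint's range is limited). The gripper opens to 94 mm and grips with 3 to 60 N. Pads are 16 mm wide; open, the fingers measure 119 mm over their backs; the gripper's body (75 mm by 177 mm) begins 78 mm behind the grasp point.
Start: joints at [1.098, 0.087, 1.371, -0, 1.684, -0.103], TCP at [0.199, 0.513, 0.206] pointing down, gripper open.
Joint ranges: [-3.1, 3.1], [-0.76, 2.03], [0.27, 2.55], [-1.08, 4.22], [0.17, 2.65], [-2.57, 2.57]. Speed limits (rad/s): [2.79, 2.79, 3.14, 3.14, 3.14, 3.14].

INTERFACE

Orientations are given as [roll, pitch, yaw] about the fixed x, y, z axes, in that order (R = Rz(yaw) Ry(pitch) Rx(roll)).
In Python, from bench import * gives the robot as it stands.
- The arm moves only by the tool step_arm, never from a script. Its argument "increments" is text: rows parted by semicolons, each of 6 numbers parted by spaces: the shift along the tool's x, y, z in cm, then the turn, a rotation vector about the tool's x, y, z in rad. A call has 1 to 5 rows; each row shifts and turns the commanded pose from where the row before left it, along the tool's axes as they then stand; what a row does not reach is not made up. A row lasts 1/10 s, in which the tool goes at most 50 mm and 8.59 degrees, less where a joint would pass 70% of its speed; a pose out of reach is approached as far as the arm can. A call is refused whole if a number of a shift passes 5 or a number of a turn 0.15, either way. A call with a gripper value outside its range is refused whole. "claw" is the gripper's target within -1 to 1 (shut at 1, half-way at 0, fully open at -1), set as the call begins (left out, the last holds). The fingers move at their own pace and stop on an object; the grip force is fixed at half the most. Time passes only in rows, so rows that do not move let the fingers close. It gives the time, the measured TCP pose, the force and the opening at its end, in the units of the state.
- get_obs(): the state, without advancing time (a new reading comes with each control period).
- snapshot(name): name is "scene" or "top" or "wrist"; returns the picture (384x512x3 uint8, red, green, blue); there is no depth.
- calibration(name): a dict with "camera_matrix" (3x3 intrinsics, pixels), "k1" (the pictures are not rectified: a ray, as slopes to the right and down, at radius r is drawn at 1 + k1 r^2 times it, then the intrinsics apply), "eye" and "orientation" of the camera in the world; the wrist camera has in their place "tool_from_camera" (4x4, takes a point from camera to tool coordinates, whose origin is the TCP and whose axes are the flange's). Camera axes: x right, y up, looking along -z (the intrinsics and any distortion apply to the point x, -y, -z); pixel columns grow to the right and rows downward; lengths in m; the calibration is good to about 2 mm. A picture is of the moment at which its call begins: read the wrist's pose just before it. calibration takes no time and is no camera call.
- close_job(): hands the job in, once; it reports no verdict.
The state is a dict: "time": time; "joint_positions": joint angles; "qvel": joint speeds; "joint_torque": joint torques, N m; "tool_pos": TCP position; "ee_rot": TCP orientation; "wrist_force": force on the tool from outside, world axes, zero at the start; "wrist_torque": the same for the moment, N m; "width": finger opening in m.
Only numpy, scipy, OpenCV 4.12 (cv2) and the standard library are available. Lean on these libraries where they do the work, as an engineer would, in place of code of your own. Each camera call takes 0.05 s, during which the arm holds its last target. There are 200 camera calls.

TASK

Refit the floor sweeper's brush wheel: take the brass key from its holder, let it down into the spindle's key slot until it rests on the bottom, and leave it there. Then slide the brush wheel onto the spindle, keyway over the key, and press it down against the sprung deck, firmly but never above 40 N, until the stiff collar under it is fully home on the deck. Let go, and leave everything else on the shelf where it is.

Things in the scene. Friction and masses are not known exactly. Their poses are not given: they have to be found in the camera images.
- sweeper: Blue floor sweeper lying on its back, fixed to the shelf: chassis with black roller, 205 by 150 mm, reaching from x -50 to +155 mm and y 75 mm either side of the origin, below z 56 mm. Origin on the shelf below the spindle axis, z up, x from the spindle towards the roller and the key slot. It carries the floating deck.
- deck: Grey floating deck in the sweeper, 110 by 106 mm, flat top at z 60 mm, a yellow stripe on it along +x; origin and axes as the sweeper's. The steel spindle stands in its middle. It floats on springs: under downward load beyond about 4 N deck, spindle, key and collar sink together, by a few mm and at most 8 mm, and rise again when let go. All heights given here are at rest.
- spindle_top (a point): Top of the steel spindle on its axis, z 101 mm; axes as the sweeper's. Spindle 24 mm across up to z 97 mm, above it a stepped lead-in nose. Key slot in its +x side: 10.5 mm wide in y, back wall at x 2.75 mm, open at the top and outward. Below the deck's top (z 60 mm) the slot goes on as a closed pocket, x 2.75 to 18.25 mm, 10.5 mm wide, floor at z 22 mm.
- key_home (a point): Where the key's centre lies when home, on the slot's floor: x 10.5, y 0, z 56 mm in the sweeper's frame, axes as the sweeper's. The key's foot is then at z 22 mm and its top at z 90 mm, 11 mm below the spindle's top, so the fingers must let it drop the last 25 mm or so. It fits with 0.75 mm play a side and slides down by its own weight.
- wheel_home (a point): Where the wheel's centre lies when home: on the spindle axis, z 91 mm (wheel underside z 66 mm); axes so too. Below it a brass U-shaped collar, 46 by 46 by 6 mm, open to +x, hugs the spindle, 8 to 15 mm above the deck at first (not reported). It slides down stiffly, at about 12 N, stays where it is left, and is home once pushed flat on the deck: from there the force rises.
- key_center (a point): Centre of the loose brass key, an upright bar 14 mm (its x) by 9 mm (its y) by 68 mm (its z), 30 g, the same after a half turn about z. It starts upright in the holder, standing 42 mm out of it. In the slot its x lies along the sweeper's x.
- wheel_center (a point): Centre of the loose brush wheel, half-way up on its axis, z up. Grey square hub 46 by 46 mm, 50 mm tall (sides along its x, y); green bristle rim 110 mm across round its lowest 14 mm; 0.15 to 0.3 kg. Through bore 26 mm across, with a keyway on its +x side, 10.8 mm wide, to 19 mm from the axis, marked yellow on the hub's top. Starts rim down on the mat, its x within 0.6 rad of world x.
- holder: Orange key holder, 70 by 60 by 34 mm, fixed; origin under its centre. The key stands in its central pocket, 26 mm deep, 15.5 by 10.5 mm.
- mat: Black rubber mat, 120 by 120 by 4 mm, fixed, under the wheel; origin under its centre.
- dustpan: Bystander, to be left alone: grey plastic dustpan, 180 by 180 mm with a 130 mm handle; its pan centre lies at x 40, y -40 mm from its origin. Origin at its underside.
- dust_brush: Bystander, to be left alone: green hand brush, 260 mm long, lying bristles down. Origin at its underside.
- spray_bottle: Bystander, to be left alone: closed red spray bottle with white head, 72 mm across, 203 mm tall. Origin at its underside.
- squeegee: Bystander, to be left alone: steel squeegee head, 250 mm long, 12 mm tall, lying; its bar lies 60 mm beyond its origin in x. Origin at its underside.
- polish_tin: Bystander, to be left alone: yellow polish tin, 80 mm across, 60 mm tall. Origin at its underside.
- wax_jar: Bystander, to be left alone: amber wax jar, 64 mm across, 75 mm tall. Origin at its underside.
- wheel: The brush wheel itself (see point wheel_center): the same part, origin at the centre of its underside.
- key: The key itself (see point key_center): the same part, origin at the centre of its foot.
Not all that is in view belongs to the job. Leave any red look-alike of the wheel alone.

How it is judged:
By the outcome, as a careful person would: the job done as asked, in the order asked, and still so for the second after the job is handed in, with the robot touching nothing.
It also fails if it takes over 64 s, if anything falls off the work surface, if the arm or the gripper's body presses on something with over 40 N, if the wrist force passes 120 N, or if a joint passes its speed limit or range.

## Working session

There is one attempt and no reset: what is moved stays moved. The work goes in short steps, Python scripts to look and compute and a tool call to move; the robot and the scene stay as the last step left them, time stands still between calls to the robot, and variables do not carry over. Pictures are saved under pics/ and viewed, about 8 in all and at most 12, crops included, and the job is handed in when it is done.

Besides the shell and the picture viewer there is one more tool, called after "Request:" by a JSON object that holds its "name" and its "arguments". step_arm: Moves the arm, as the interface text tells. Its arguments: {"type":"object","properties":{"increments":{"type":"string"},"claw":{"type":"number"}},"required":["increments"]}

```bash
mkdir -p pics; ls
python3 - <<'E'
from bench import *
import cv2
o=get_obs(); print(o)
for n in ("scene","top","wrist"):
    c=calibration(n); print(n,c)
    cv2.imwrite(f"pics/{n}0.png",snapshot(n)[:,:,::-1])
a=cv2.imread("pics/top0.png");b=cv2.imread("pics/scene0.png")
E
```

```text
pics
{'time': 0.0, 'joint_positions': array([ 1.09787534e+00,  8.79538697e-02,  1.37223589e+00, -8.14908512e-06,
        1.68358643e+00, -1.03129934e-01]), 'qvel': array([ 0.00044551,  0.0016462 ,  0.00112182, -0.00028018,  0.00028249,
        0.00011263]), 'joint_torque': array([-6.93080092e-04, -3.40175414e+01, -3.02432084e+01,  7.19077815e-02,
        3.25508905e-02, -1.43550951e-04]), 'tool_pos': array([0.19855579, 0.51232848, 0.20431411]), 'ee_rot': array([-3.13941988e+00, -2.16732698e-04,  2.77180045e+00]), 'wrist_force': array([-0.6157103 ,  0.16234391,  0.3086105 ]), 'wrist_torque': array([-0.00150792, -0.00143977,  0.00447163]), 'width': 0.09390140998056529}
scene {'camera_matrix': array([[468.41386985,   0.        , 263.40685608],
       [  0.        , 468.41386985, 188.98175671],
       [  0.        ,   0.        ,   1.        ]]), 'k1': -0.01692308772749072, 'eye': array([1.60089188, 0.34418012, 1.26236423]), 'orientation': array([0.764936  , 0.00373667, 1.87415791])}
top {'camera_matrix': array([[459.5611072 ,   0.        , 260.82225214],
       [  0.        , 459.5611072 , 190.79026748],
       [  0.        ,   0.        ,   1.        ]]), 'k1': 0.025810184864221163, 'eye': array([0.30823668, 0.00197665, 1.40708859]), 'orientation': array([ 0.18642055,  0.0078543 , -1.5915334 ])}
wrist {'camera_matrix': array([[285.47013755,   0.        , 252.63948361],
       [  0.        , 285.47013755, 194.33270657],
       [  0.        ,   0.        ,   1.        ]]), 'k1': -0.06737641058052675, 'tool_from_camera': array([[-6.10742610e-04,  9.66039976e-01,  2.58391934e-01,
         7.42356335e-02],
       [ 9.99999727e-01,  4.82276448e-04,  5.60559738e-04,
         9.96025327e-04],
       [ 4.16906771e-04,  2.58392206e-01, -9.66040007e-01,
        -1.80346749e-01],
       [ 0.00000000e+00,  0.00000000e+00,  0.00000000e+00,
         1.00000000e+00]])}
```

View pics/top0.png

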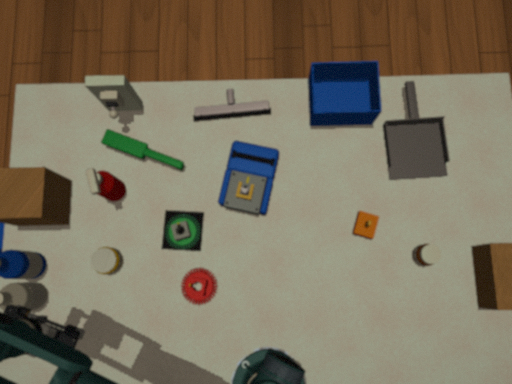

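View pics/scene0.png

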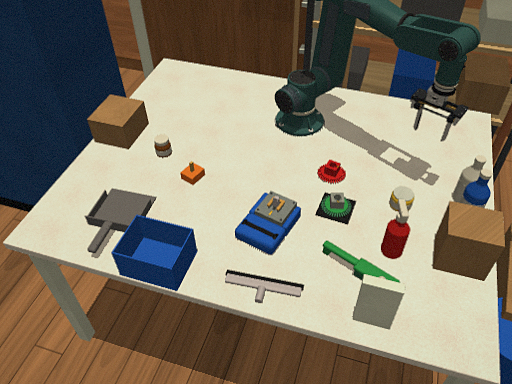

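The top view shows the orange holder at about (366,224), the sweeper with its yellow stripe at (248,185), the green wheel at (183,231), a red look-alike at (200,286), and the wax jar at (424,255). The scene view agrees.

```bash
cat > h.py <<'E'
from bench import *
import numpy as np, cv2
from scipy.spatial.transform import Rotation as Ro
def tool():
    o=get_obs(); T=np.eye(4); T[:3,:3]=Ro.from_euler('xyz',o['ee_rot']).as_matrix(); T[:3,3]=o['tool_pos']; return o,T
def cam(n,T=None):
    c=calibration(n); P=np.eye(4)
    if n=='wrist': P=T@c['tool_from_camera']
    else: P[:3,:3]=Ro.from_euler('xyz',c['orientation']).as_matrix(); P[:3,3]=c['eye']
    return c['camera_matrix'],c['k1'],P
def ray(C,uv):
    K,k1,P=C; uv=np.atleast_2d(uv).astype(float)
    s=(uv-K[:2,2])/[K[0,0],K[1,1]]; t=s.copy()
    for _ in range(20): t=s/(1+k1*(t**2).sum(1,keepdims=True))
    d=np.c_[t[:,0],-t[:,1],-np.ones(len(t))]@P[:3,:3].T
    return P[:3,3],d
def onplane(C,uv,z):
    e,d=ray(C,uv); return e+d*((z-e[2])/d[:,2])[:,None]
def proj(C,X):
    K,k1,P=C; q=(np.atleast_2d(X)-P[:3,3])@P[:3,:3]; t=np.c_[q[:,0]/-q[:,2],q[:,1]/q[:,2]]
    t=t*(1+k1*(t**2).sum(1,keepdims=True)); return t*[K[0,0],K[1,1]]+K[:2,2]
def mask(im,lo,hi):
    return cv2.inRange(cv2.cvtColor(im,cv2.COLOR_BGR2HSV),lo,hi)
def blobs(m,amin=30):
    n,l,s,c=cv2.connectedComponentsWithStats(m); return [(s[i,4],s[i,:4],c[i],(l==i).astype(np.uint8)) for i in range(1,n) if s[i,4]>=amin]
# needed tool shift/turn from T to a target xyz,yaw with tool down
def delta(T,p,yaw):
    d=T[:3,:3].T@(np.array(p)-T[:3,3]); R=Ro.from_euler('xyz',[np.pi,0,yaw]).as_matrix()
    return np.round(d*100,2),np.round(Ro.from_matrix(T[:3,:3].T@R).as_rotvec(),3)
E
python3 - <<'E'
from h import *
im=cv2.imread('pics/top0.png');C=cam('top')
for n,lo,hi,z in (('orange',(5,150,120),(18,255,255),.034),('yellow',(20,90,90),(33,255,255),.06),('blue',(105,120,60),(125,255,255),.05),('green',(45,100,40),(85,255,255),.015),('red',(0,150,80),(4,255,255),.02),('black',(0,0,0),(180,255,45),.004)):
    for a,s,c,l in blobs(mask(im,lo,hi),12):
        ct=max(cv2.findContours(l,0,2)[0],key=cv2.contourArea); r=cv2.boxPoints(cv2.minAreaRect(ct))
        if a<3000: print(n,a,s,c.round(1),onplane(C,c,z)[0].round(3),onplane(C,r,z)[:,:2].round(3).tolist())
cv2.imwrite('pics/crop.png',cv2.resize(im[120:320,150:450],None,fx=2.6,fy=2.6,interpolation=2))
E
```

```text
orange 412 [354 212  24  26] [365.7 224.4] [ 0.458 -0.304  0.034] [[0.435, -0.265], [0.5, -0.288], [0.482, -0.343], [0.418, -0.321]]
yellow 20 [246 177   4   7] [247.4 179.6] [0.597 0.047 0.06 ] [[0.589, 0.054], [0.608, 0.048], [0.605, 0.04], [0.586, 0.046]]
yellow 164 [235 181  19  19] [244.3 191.7] [0.561 0.057 0.06 ] [[0.547, 0.086], [0.595, 0.074], [0.583, 0.026], [0.535, 0.038]]
yellow 79 [103 248  16  26] [113.3 261.6] [0.363 0.439 0.06 ] [[0.331, 0.467], [0.405, 0.453], [0.396, 0.42], [0.323, 0.435]]
blue 2297 [311  62  69  52] [341.8  93.6] [ 0.867 -0.251  0.05 ] [[0.975, -0.16], [0.969, -0.374], [0.801, -0.363], [0.806, -0.153]]
blue 1518 [219 142  59  72] [251.6 167.7] [0.636 0.034 0.05 ] [[0.53, 0.136], [0.726, 0.091], [0.689, -0.052], [0.495, -0.004]]
blue 536 [  0 222  24  56] [ 10.5 259.6] [0.377 0.74  0.05 ] [[0.328, 0.766], [0.488, 0.78], [0.486, 0.713], [0.326, 0.7]]
green 955 [102 130  81  40] [136.8 148.4] [0.715 0.394 0.015] [[0.734, 0.506], [0.781, 0.491], [0.679, 0.241], [0.633, 0.257]]
green 669 [165 214  36  35] [183.5 231.6] [0.45  0.244 0.015] [[0.505, 0.302
[... 2771 characters left out ...]
] [[0.382, 0.797], [0.381, 0.779], [0.363, 0.777], [0.364, 0.795]]
black 23 [ 41 258   4  13] [ 42.8 263.8] [0.364 0.668 0.004] [[0.382, 0.675], [0.381, 0.666], [0.346, 0.663], [0.346, 0.672]]
black 2920 [  0 305 115  79] [ 51.2 343.3] [0.135 0.627 0.004] [[0.198, 0.803], [0.304, 0.721], [0.059, 0.408], [-0.04, 0.492]]
black 285 [  0 340  25  21] [  8.7 350.2] [0.119 0.748 0.004] [[0.148, 0.776], [0.146, 0.706], [0.091, 0.702], [0.093, 0.77]]
black 832 [243 350  61  34] [270.7 367.9] [ 0.052 -0.01   0.004] [[0.103, 0.069], [0.1, -0.105], [0.01, -0.102], [0.013, 0.07]]
black 52 [  0 377  14   7] [  4.5 381.2] [0.035 0.752 0.004] [[0.031, 0.765], [0.047, 0.766], [0.046, 0.729], [0.029, 0.728]]
```

View pics/crop.png

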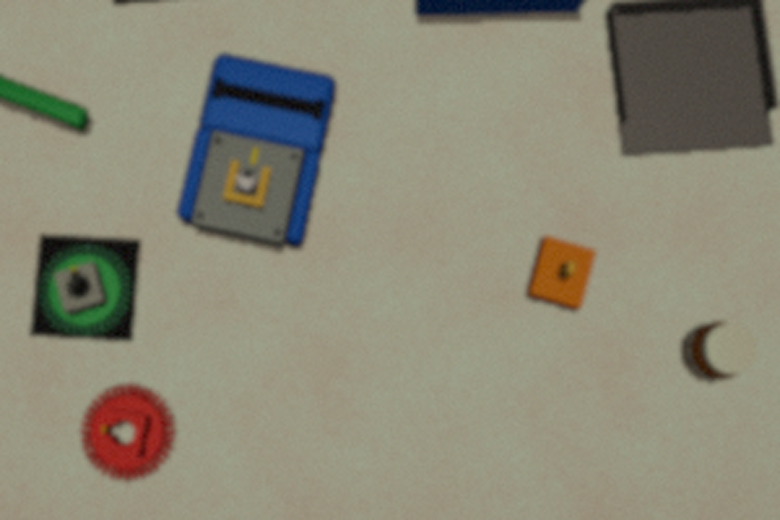

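```bash
python3 -c "
import bench;print([n for n in dir(bench) if n[0]!='_']); print(getattr(bench,'hold_point_z',None))"
```

```text
['IKError', 'calibration', 'close_job', 'get_obs', 'hold_point_z', 'snapshot']
0.0188
```

Request:
{"name": "step_arm", "arguments": {"increments": "-4.11 -1.98 0 0 0 0;-4.11 -1.98 0 0 0 0;-4.11 -1.98 0 0 0 0;-4.11 -1.98 0 0 0 0"}}

```text
time: 0.55
tool_pos: [0.3241, 0.3782, 0.2051]
ee_rot: [-3.141, -0.0, 2.773]
wrist_force: [0.7, 0.3, -0.2]
width: 0.094
```

Request:
{"name": "step_arm", "arguments": {"increments": "-4.11 -1.98 0 0 0 0;-4.11 -1.98 0 0 0 0;-4.11 -1.98 0 0 0 0;-4.11 -1.98 0 0 0 0;0 0 0 0 0 0"}}

```text
time: 1.05
tool_pos: [0.4509, 0.2422, 0.2046]
ee_rot: [-3.139, 0.001, 2.764]
wrist_force: [-0.1, 0.2, -0.1]
width: 0.094
```

```bash
sleep 1
python3 - <<'E'
from h import *
o,T=tool(); np.save('pics/Twheel.npy',T); cv2.imwrite('pics/w_wheel.png',snapshot('wrist')[:,:,::-1]); print(o['time'],o['tool_pos'],o['ee_rot'],o['qvel'].round(3))
E
```

```text
1.05 [0.45092159 0.24220191 0.20462849] [-3.13949697e+00  8.68822022e-04  2.76445857e+00] [ 0.08  -0.018  0.016  0.069  0.024  0.051]
```

Request:
{"name": "step_arm", "arguments": {"increments": "-3.52 -2.72 0 0 0 0;-3.52 -2.72 0 0 0 0;-3.52 -2.72 0 0 0 0;-3.52 -2.72 0 0 0 0;-3.52 -2.72 0 0 0 0"}}

```text
time: 1.6
tool_pos: [0.5632, 0.0562, 0.2054]
ee_rot: [3.141, -0.001, 2.774]
wrist_force: [-0.5, 0.4, 0.0]
width: 0.0938
```

Request:
{"name": "step_arm", "arguments": {"increments": "0 0 0 0 0 0;0 0 0 0 0 0"}}

```text
time: 1.8
tool_pos: [0.5627, 0.0567, 0.2049]
ee_rot: [3.141, -0.002, 2.772]
wrist_force: [-0.4, 0.5, -0.5]
width: 0.0943
```

Run:
```python
from h import *
o,T=tool(); np.save('pics/Tsw.npy',T); cv2.imwrite('pics/w_sw.png',snapshot('wrist')[:,:,::-1]); print(o['time'],o['tool_pos'],o['ee_rot'],o['qvel'].round(3))
a=cv2.imread('pics/w_wheel.png');b=cv2.imread('pics/w_sw.png')
cv2.imwrite('pics/pair.png',cv2.resize(np.hstack([a[60:360,60:460],b[60:360,60:460]]),(800,300)))
```

```text
1.8 [0.56266189 0.05674892 0.20491569] [ 3.14100336e+00 -1.91550397e-03  2.77169758e+00] [ 0.031 -0.02   0.008  0.005  0.001 -0.002]
```

View pics/pair.png

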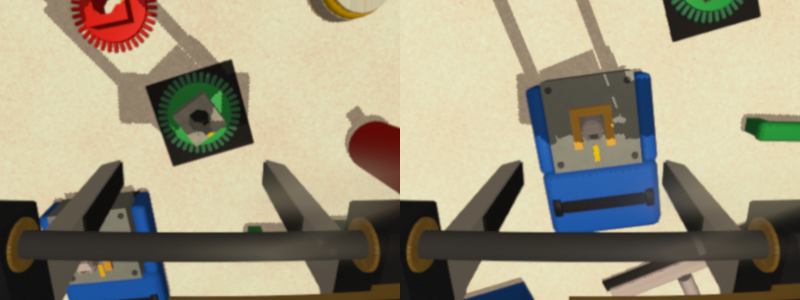

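Request:
{"name": "step_arm", "arguments": {"increments": "-0.4 -4.68 0.6 0 0 0;-0.4 -4.68 0.6 0 0 0;-0.4 -4.68 0.6 0 0 0;-0.4 -4.68 0.6 0 0 0"}}

```text
time: 2.25
tool_pos: [0.5096, -0.1232, 0.1817]
ee_rot: [3.141, 0.001, 2.776]
wrist_force: [-0.2, 0.1, 0.2]
width: 0.0938
```

Request:
{"name": "step_arm", "arguments": {"increments": "-0.4 -4.68 0.6 0 0 0;-0.4 -4.68 0.6 0 0 0;-0.4 -4.68 0.6 0 0 0;-0.4 -4.68 0.6 0 0 0;0 0 0 0 0 0"}}

```text
time: 2.75
tool_pos: [0.4559, -0.3069, 0.1564]
ee_rot: [-3.141, -0.002, 2.768]
wrist_force: [0.4, -0.0, -0.3]
width: 0.0939
```

Request:
{"name": "step_arm", "arguments": {"increments": "0 0 0 0 0 0;0 0 0 0 0 0"}}

```text
time: 2.95
tool_pos: [0.4585, -0.3026, 0.1579]
ee_rot: [3.141, 0.001, 2.775]
wrist_force: [-0.1, -0.3, -0.7]
width: 0.0942
```

Run:
```python
from h import *
o,T=tool(); np.save('pics/Tho.npy',T); cv2.imwrite('pics/w_ho.png',snapshot('wrist')[:,:,::-1]); print(o['time'],o['tool_pos'],o['ee_rot'],o['qvel'].round(3),o['joint_positions'].round(2))
C=cam('wrist',T); im=cv2.imread('pics/w_ho.png')
for a,s,c,l in blobs(mask(im,(5,120,60),(18,255,255)),300):
    ct=max(cv2.findContours(l,0,2)[0],key=cv2.contourArea); r=cv2.boxPoints(cv2.minAreaRect(ct))
    print('orange',a,s,c,onplane(C,r,.034)[:,:2].round(4).tolist())
c=[im[40:290,140:340]]
a=cv2.imread('pics/w_sw.png')[115:265,170:330];b=cv2.imread('pics/w_wheel.png')[100:250,180:340]
cv2.imwrite('pics/trip.png',np.hstack([cv2.resize(x,(400,int(400*x.shape[0]/x.shape[1])),interpolation=2)[:375] for x in (a,b)]))
cv2.imwrite('pics/ho.png',cv2.resize(c[0],None,fx=2.4,fy=2.4))
```

```text
2.95 [ 0.45849293 -0.30261818  0.15789206] [3.14075336e+00 5.76154393e-04 2.77459372e+00] [ 0.009 -0.001 -0.004 -0.004 -0.002 -0.001] [-0.69  0.1   1.45  0.    1.59 -1.89]
orange 873 [ 57 138  47  57] [ 87.81901489 161.57961054] [[0.3329, -0.4819], [0.3347, -0.44], [0.3966, -0.4454], [0.3962, -0.4891]]
orange 3644 [222 152  58  69] [251.00109769 185.94127333] [[0.4125, -0.3198], [0.4315, -0.2627], [0.5028, -0.2845], [0.4828, -0.3453]]
orange 513 [408 279  32  50] [426.7037037  301.56335283] [[0.6387, -0.1663], [0.6465, -0.1317], [0.7231, -0.1337], [0.7143, -0.1708]]
```

View pics/trip.png

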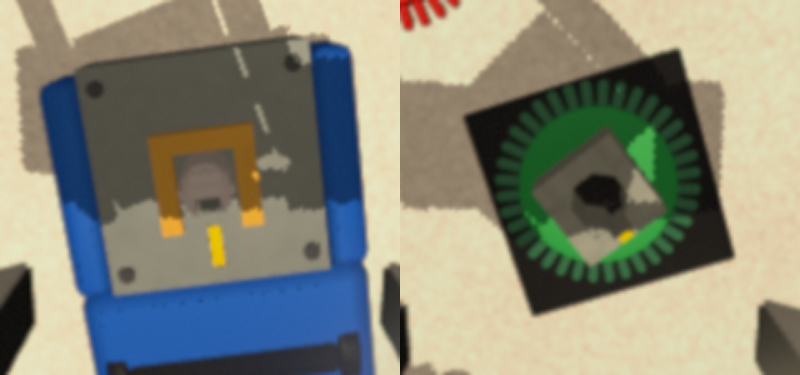

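View pics/ho.png

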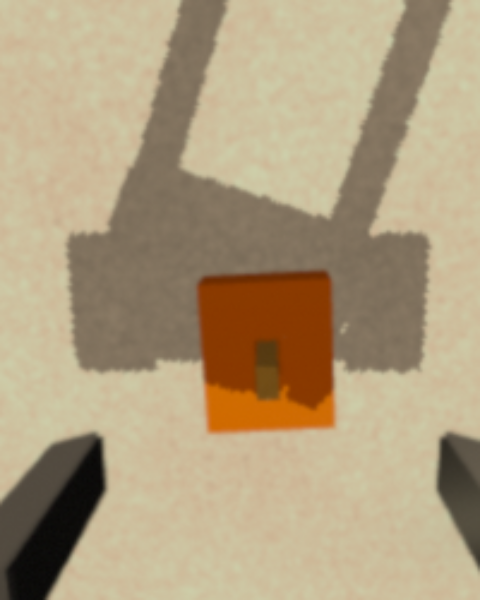

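Run:
```python
from h import *
def go(n,f,pts,off,s,z):
    C=cam('wrist',np.load(f'pics/{f}.npy')); p=onplane(C,np.array(pts,float)/s+off,z)[:,:2]
    e=[p[(i+1)%len(p)]-p[i] for i in range(len(p))] if len(p)>1 else []
    print(n,p.mean(0).round(4),p.round(4).tolist(),[(round(float(np.hypot(*d)),4),round(float(np.arctan2(d[1],d[0])),3)) for d in e])
go('key top','Tho',[(267,381)],(140,40),2.4,.076)
go('key top corners','Tho',[(256,398),(279,397),(278,362),(255,362)],(140,40),2.4,.076)
go('holder','Tho',[(208,432),(335,427),(330,275),(199,287)],(140,40),2.4,.034)
go('screws','Tsw',[(95,88),(293,62),(312,250),(127,274)],(170,115),2.5,.06)
go('deck','Tsw',[(78,67),(308,38),(330,268),(112,296)],(170,115),2.5,.06)
go('stripe','Tsw',[(214,227),(219,265)],(170,115),2.5,.06)
go('spindletop','Tsw',[(207,188)],(170,115),2.5,.101)
go('hub','Twheel',[(132,190),(208,130),(265,210),(195,265)],(180,100),2.5,.054)
go('yellow','Twheel',[(228,237)],(180,100),2.5,.054)
go('bore','Twheel',[(198,191)],(180,100),2.5,.054)
go('mat','Twheel',[(65,115),(280,50),(334,257),(133,315)],(180,100),2.5,.004)
_,T=tool(); C=cam('wrist',np.load('pics/Twheel.npy'))
```

```text
key top [ 0.4586 -0.3031] [[0.4586, -0.3031]] []
key top corners [ 0.4582 -0.303 ] [[0.4637, -0.3098], [0.4666, -0.301], [0.4529, -0.2963], [0.4497, -0.3047]] [(0.0092, 1.249), (0.0145, 2.805), (0.0091, -1.939), (0.0149, -0.347)]
holder [ 0.4594 -0.3031] [[0.4831, -0.3426], [0.5022, -0.2859], [0.4342, -0.2639], [0.4182, -0.3202]] [(0.0599, 1.245), (0.0715, 2.829), (0.0585, -1.847), (0.0686, -0.332)]
screws [0.5626 0.0578] [[0.5079, 0.0246], [0.5295, 0.1124], [0.617, 0.0911], [0.5961, 0.0032]] [(0.0904, 1.329), (0.0901, -0.238), (0.0903, -1.805), (0.0908, 2.904)]
deck [0.5628 0.0579] [[0.4964, 0.0211], [0.5219, 0.1222], [0.629, 0.0963], [0.604, -0.0082]] [(0.1042, 1.323), (0.1102, -0.238), (0.1073, -1.805), (0.1116, 2.876)]
stripe [0.5985 0.0489] [[0.5891, 0.0512], [0.6079, 0.0466]] [(0.0194, -0.243), (0.0194, 2.899)]
spindletop [0.5604 0.0587] [[0.5604, 0.0587]] []
hub [0.4512 0.252 ] [[0.4351, 0.2238], [0.4219, 0.2674], [0.4673, 0.2789], [0.4805, 0.238]] [(0.0455, 1.864), (0.0468, 0.249), (0.043, -1.258), (0.0476, -2.84)]
yellow [0.4733 0.2579] [[0.4733, 0.2579]] []
bore [0.447  0.2526] [[0.447, 0.2526]] []
mat [0.4563 0.253 ] [[0.3924, 0.1992], [0.4029, 0.3166], [0.5197, 0.3069], [0.5102, 0.1893]] [(0.1179, 1.482), (0.1172, -0.083), (0.118, -1.651), (0.1182, 3.057)]
```

The deck centre is at (0.5627, 0.0578), yaw −0.238. The key top is at (0.4585, −0.303), yaw about −0.34. The wheel is near (0.450, 0.252), yaw about 0.27. Next I grasp the key across its 9 mm faces.

Request:
{"name": "step_arm", "arguments": {"increments": "0 0 3 0 0 -0.025;0 0 3 0 0 0;0 0 2.5 0 0 0;0 0 1.4 0 0 0;0 0 0 0 0 0"}}

```text
time: 3.5
tool_pos: [0.4569, -0.3025, 0.0564]
ee_rot: [3.14, -0.004, 2.799]
wrist_force: [-0.4, -0.2, -0.4]
width: 0.0942
```

Request:
{"name": "step_arm", "arguments": {"increments": "0 0 0 0 0 0;0 0 0 0 0 0"}}

```text
time: 3.7
tool_pos: [0.4589, -0.3053, 0.0605]
ee_rot: [-3.14, 0.003, 2.797]
wrist_force: [0.3, -0.6, -0.5]
width: 0.0941
```

Request:
{"name": "step_arm", "arguments": {"increments": "0 0 0 0 0 0;0 0 0 0 0 0;0 0 0 0 0 0;0 0 0 0 0 0;0 0 0 0 0 0", "claw": 1}}

```text
time: 4.2
tool_pos: [0.4576, -0.3048, 0.0585]
ee_rot: [3.142, 0.0, 2.797]
wrist_force: [0.6, 0.1, 0.2]
width: 0.0572
```

Request:
{"name": "step_arm", "arguments": {"increments": "0 0 0 0 0 0;0 0 0 0 0 0;0 0 0 0 0 0;0 0 0 0 0 0"}}

```text
time: 4.6
tool_pos: [0.4576, -0.3048, 0.0584]
ee_rot: [3.141, -0.0, 2.797]
wrist_force: [-0.4, 0.0, 0.9]
width: 0.0253
```

Request:
{"name": "step_arm", "arguments": {"increments": "0 0.18 0 0 0 0;0 0 0 0 0 0;0 0 0 0 0 0;0 0 0 0 0 0;0 0 0 0 0 0"}}

```text
time: 5.1
tool_pos: [0.4582, -0.3032, 0.0584]
ee_rot: [-3.141, -0.0, 2.797]
wrist_force: [0.9, -1.1, -0.8]
width: 0.0089
```

Request:
{"name": "step_arm", "arguments": {"increments": "0 0 0 0 0 0;0 0 0 0 0 0;0 0 0 0 0 0"}}

```text
time: 5.4
tool_pos: [0.4582, -0.3031, 0.0584]
ee_rot: [-3.142, -0.0, 2.797]
wrist_force: [-1.0, -0.5, -0.9]
width: 0.0089
```

Run:
```python
from h import *
o,T=tool(); print(o['time'],o['tool_pos'],o['ee_rot'],o['width'],o['wrist_force'])
im=snapshot('wrist')[:,:,::-1]; cv2.imwrite('pics/grip.png',im)
C=cam('wrist',T); p=onplane(C,[[0,0]],.076)
print('tip proj',proj(C,[T[:3,3]]))
```

```text
5.4 [ 0.45816556 -0.30313979  0.0584038 ] [-3.14152600e+00 -5.33203541e-05  2.79678660e+00] 0.008944186277353524 [-1.02995775 -0.5419947  -0.89293141]
tip proj [[251.36939546 231.33039357]]
```

Request:
{"name": "step_arm", "arguments": {"increments": "0 0 -1.5 0 0 0;0 0 -2.5 0 0 0;0 0 -2.5 0 0 0;0 0 -2.6 0 0 0;0 0 -2.6 0 0 0"}}

```text
time: 5.95
tool_pos: [0.4583, -0.3026, 0.1779]
ee_rot: [3.141, 0.001, 2.797]
wrist_force: [-0.3, -0.0, -1.1]
width: 0.0089
```

Request:
{"name": "step_arm", "arguments": {"increments": "0.1 3 0 0 0 0;0.15 4.2 0 0 0 0;0.15 4.2 0 0 0 0;0.15 4.2 0 0 0 0;0.15 4.2 0 0 0 0"}}

```text
time: 6.45
tool_pos: [0.5189, -0.1124, 0.1771]
ee_rot: [3.141, 0.001, 2.797]
wrist_force: [-0.3, -0.6, -0.4]
width: 0.0089
```

Request:
{"name": "step_arm", "arguments": {"increments": "0.15 4.2 0 0 0 0;0.15 4.2 0 0 0 0;0.15 4.2 0 0 0 0;0.12 3.2 0 0 0 0;0.05 2 0 0 0 0"}}

```text
time: 6.95
tool_pos: [0.573, 0.0583, 0.1768]
ee_rot: [3.14, 0.0, 2.8]
wrist_force: [0.3, -0.3, -0.6]
width: 0.0086
```

Request:
{"name": "step_arm", "arguments": {"increments": "0 0 0 0 0 -0.05;0 0 0 0 0 -0.057;0 0 0 0 0 0;0 0 0 0 0 0;0 0 0 0 0 0"}}

```text
time: 7.45
tool_pos: [0.5728, 0.0552, 0.176]
ee_rot: [3.141, 0.0, 2.903]
wrist_force: [-0.7, 0.3, 0.0]
width: 0.0089
```

Run:
```python
from h import *
o,T=tool(); print(o['time'],o['tool_pos'],o['ee_rot'],o['width'],o['wrist_force'])
im=np.ascontiguousarray(snapshot('wrist')[:,:,::-1]); cv2.imwrite('pics/above.png',im)
print(delta(T,[.5729,.0553,.175],2.9036))
C=cam('wrist',T)
# project predicted spindle features for reference
R=np.array([[np.cos(-.238),-np.sin(-.238)],[np.sin(-.238),np.cos(-.238)]])
P=[np.r_[np.array([.5627,.0578])+R@np.array(q[:2]),q[2]] for q in ((0,0,.101),(.0105,0,.125),(.0427,.0427,.06),(.0427,-.0427,.06))]
print(proj(C,P).round(1).tolist())
cv2.imwrite('pics/above_c.png',cv2.resize(im[100:340,150:350],None,fx=2.5,fy=2.5,interpolation=2))
```

```text
7.45 [0.5728314  0.05518554 0.17603934] [3.14116176e+00 3.38315298e-04 2.90272840e+00] 0.008882301327261673 [-0.73789935  0.32447945  0.00805112]
(array([-0.  ,  0.01,  0.1 ]), array([ 0.   ,  0.   , -0.001]))
[[251.9, 189.4], [251.9, 208.3], [290.9, 218.0], [213.3, 218.1]]
```

View pics/above_c.png

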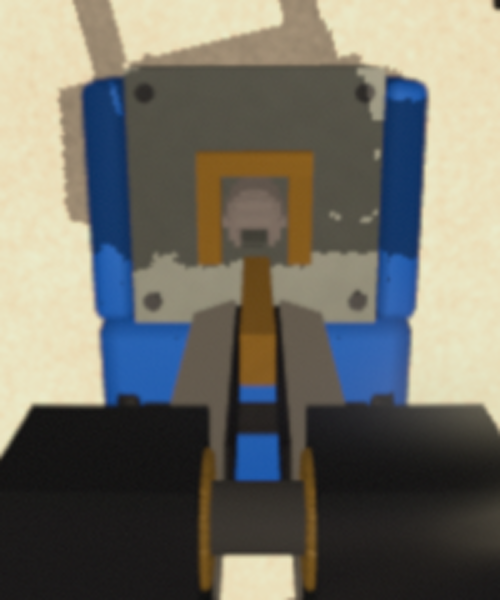

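Run:
```python
from h import *
im=cv2.imread('pics/above.png'); 
for r in (180,190,196,204,206,208,212,216): 
    print(r,[tuple(int(v) for v in im[r,c]) if 0 else int(im[r,c,2])-int(im[r,c,0]) for c in range(225,282)])
g=cv2.cvtColor(im,6)
for r in (192,194,196): print(r,g[r,238:268].tolist())
for x,y in ((207.5,137.5),(295.5,137),(211,220),(293,220)):
    w=255-g[int(y)-5:int(y)+6,int(x)-5:int(x)+6].astype(float); w=np.clip(w-np.percentile(w,60),0,None); yy,xx=np.mgrid[int(y)-5:int(y)+6,int(x)-5:int(x)+6]; print((w*xx).sum()/w.sum(),(w*yy).sum()/w.sum())
```

```text
180 [13, 13, 21, 50, 85, 101, 104, 103, 103, 104, 103, 102, 91, 57, 26, 19, 20, 22, 24, 26, 25, 25, 26, 26, 26, 25, 25, 25, 25, 24, 25, 26, 25, 25, 24, 23, 21, 21, 18, 30, 71, 97, 102, 102, 104, 103, 103, 104, 101, 81, 38, 16, 14, 14, 13, 13, 13]
190 [13, 13, 17, 39, 79, 101, 104, 104, 103, 103, 104, 104, 94, 60, 32, 24, 25, 25, 27, 26, 26, 26, 26, 26, 25, 25, 25, 25, 26, 26, 25, 25, 26, 26, 27, 27, 26, 25, 23, 31, 67, 97, 103, 103, 104, 103, 105, 104, 97, 71, 33, 15, 13, 13, 14, 14, 14]
196 [14, 14, 14, 31, 75, 101, 103, 105, 104, 104, 104, 104, 96, 67, 29, 15, 16, 18, 20, 23, 23, 19, 13, 12, 12, 12, 11, 12, 12, 11, 11, 15, 21, 24, 23, 19, 18, 15, 15, 29, 70, 97, 104, 103, 104, 103, 103, 103, 95, 62, 29, 16, 14, 14, 13, 12, 13]
204 [13, 14, 15, 27, 61, 89, 98, 101, 99, 102, 102, 102, 92, 64, 30, 16, 15, 18, 18, 20, 22, 27, 43, 68, 75, 77, 77, 77, 76, 78, 77, 74, 57, 28, 16, 14, 15, 14, 16, 31, 73, 96, 97, 98, 97, 100, 100, 99, 86, 57, 34, 28, 26, 26, 26, 27, 26]
206 [17, 18, 18, 23, 34, 41, 40, 39, 38, 39, 39, 40, 38, 31, 25, 22, 21, 24, 25, 25, 26, 29, 45, 69, 76, 77, 77, 78, 78, 7
[... 653 characters left out ...]
 25, 26, 29, 42, 61, 76, 78, 78, 79, 78, 78, 79, 78, 80, 76, 52, 31, 26, 25, 26, 26, 26, 26, 25, 25, 24, 25, 25, 26, 26, 26, 25, 25, 25, 25, 25, 25, 24, 25]
192 [84, 81, 84, 95, 107, 110, 106, 101, 87, 74, 71, 69, 70, 71, 70, 71, 70, 71, 79, 99, 109, 111, 112, 107, 92, 83, 83, 89, 93, 96]
194 [86, 81, 83, 94, 105, 109, 108, 100, 82, 66, 63, 62, 62, 63, 63, 63, 62, 63, 72, 95, 107, 110, 110, 106, 90, 82, 82, 89, 94, 96]
196 [87, 81, 81, 85, 90, 97, 105, 102, 88, 73, 68, 67, 67, 67, 67, 67, 66, 68, 75, 94, 106, 103, 95, 89, 83, 81, 83, 89, 95, 97]
207.23065476190476 136.90029761904762
294.29741863075196 137.003367003367
210.78267254038178 220.08443465491925
292.6783269961977 219.78098859315588
```

Run:
```python
from h import *
im=cv2.imread('pics/above.png'); o,T=tool(); C=cam('wrist',T)
for c in (250,252,254): print([int(im[r,c,2])-int(im[r,c,0]) for r in range(194,210)],[int(v) for v in im[168:204,c,1]])
S=onplane(C,[(207.23,136.9),(294.3,137.),(210.78,220.08),(292.68,219.78)],.06)
def tl(p): return ((np.asarray(p)-T[:3,3])@T[:3,:3]*1000).round(2)
print(tl(S),tl(S).mean(0))
print('key foot edge',tl(onplane(C,[(252.25,r) for r in (201,202,203)],.1256)))
print('slot', tl(onplane(C,[(251.2,191),(251.2,197)],.101)))
```

```text
[11, 11, 12, 12, 12, 13, 14, 20, 39, 65, 77, 78, 77, 78, 78, 77] [92, 91, 89, 87, 86, 85, 86, 91, 99, 102, 103, 103, 108, 111, 112, 111, 109, 108, 110, 111, 112, 111, 105, 91, 69, 62, 62, 63, 68, 71, 71, 78, 80, 78, 75, 71]
[11, 11, 12, 12, 12, 13, 14, 20, 37, 66, 77, 77, 78, 78, 77, 77] [92, 91, 89, 86, 85, 85, 86, 91, 99, 102, 104, 104, 108, 111, 112, 111, 109, 108, 110, 111, 112, 111, 106, 91, 70, 62, 63, 63, 67, 71, 72, 77, 80, 79, 74, 70]
[12, 11, 11, 12, 12, 12, 13, 19, 39, 66, 78, 77, 76, 77, 77, 79] [92, 91, 89, 86, 85, 85, 85, 90, 99, 104, 104, 104, 107, 110, 111, 111, 109, 108, 110, 111, 112, 111, 105, 91, 70, 62, 63, 63, 67, 72, 71, 77, 79, 78, 75, 71]
[[ 55.78 -45.73 115.85]
 [ 55.61  43.39 115.88]
 [-34.48 -45.47 115.87]
 [-34.17  44.84 115.91]] [ 10.685   -0.7425 115.8775]
key foot edge [[ 6.63  0.43 50.28]
 [ 5.75  0.43 50.28]
 [ 4.87  0.43 50.28]]
slot [[ 9.04 -0.58 74.88]
 [ 3.3  -0.59 74.88]]
```

Request:
{"name": "step_arm", "arguments": {"increments": "0.15 -0.1 1 0 0 0;0 0 1 0 0 0;0 0 0 0 0 0;0 0 0 0 0 0;0 0 0 0 0 0"}}

```text
time: 8.0
tool_pos: [0.5713, 0.0546, 0.1555]
ee_rot: [3.141, 0.0, 2.904]
wrist_force: [-0.4, -0.2, 0.5]
width: 0.0091
```

```bash
cat > look.py <<'E'
from h import *
o,T=tool(); im=np.ascontiguousarray(snapshot('wrist')[:,:,::-1]); cv2.imwrite('pics/low.png',im); C=cam('wrist',T)
print(o['time'],o['tool_pos'],o['ee_rot'])
d=im[:,:,2].astype(int)-im[:,:,0]
def tl(p): return ((np.asarray(p)-T[:3,3])@T[:3,:3]*1000).round(2)
def edges(v,o,th):
    return [round(float(o+i+(th-v[i])/(v[i+1]-v[i])),2) for i in range(len(v)-1) if (v[i]-th)*(v[i+1]-th)<0]
zf=o['tool_pos'][2]-.0504
for c in (250,252,254): e=edges(d[180:225,c],180,45); print('foot row',e)
r=e[-1] if e else 205
for k in (2,4,8): print('key cols',edges(d[int(r)+k,235:270],235,47))
print('key foot',tl(onplane(C,[(252.3,r)],zf)))
for rr in (180,186,190): print('collar',rr,edges(d[rr,215:290],215,58))
g=cv2.cvtColor(im,6)
for rr in range(184,204,3): print(rr,g[rr,236:270].tolist())
E
python3 look.py
```

```text
8.0 [0.57126357 0.05462939 0.15552645] [3.14145896e+00 1.14258098e-04 2.90370060e+00]
foot row [202.18]
foot row [202.17]
foot row [202.15]
key cols [238.59, 246.86, 257.37, 266.19]
key cols [238.57, 246.76, 257.5, 266.2]
key cols [238.55, 246.61, 257.88, 266.19]
key foot [[ 5.58  0.47 50.4 ]]
collar 180 [227.43, 237.89, 266.78, 277.32]
collar 186 [227.59, 237.97, 266.7, 277.06]
collar 190 [227.59, 266.7, 277.06]
184 [96, 90, 80, 79, 82, 83, 87, 88, 92, 94, 99, 105, 108, 108, 109, 107, 106, 106, 106, 106, 106, 106, 104, 98, 94, 91, 88, 87, 83, 82, 83, 90, 95, 97]
187 [96, 92, 84, 82, 85, 92, 95, 98, 103, 109, 110, 110, 111, 111, 110, 112, 111, 111, 111, 111, 111, 110, 111, 110, 108, 102, 98, 94, 90, 85, 84, 90, 95, 96]
190 [96, 92, 86, 85, 88, 98, 106, 108, 109, 112, 114, 114, 115, 115, 115, 115, 115, 115, 114, 115, 114, 115, 115, 114, 111, 108, 108, 107, 96, 88, 86, 91, 95, 97]
193 [95, 92, 89, 94, 97, 103, 108, 111, 112, 112, 113, 114, 113, 113, 113, 113, 113, 113, 113, 113, 113, 113, 113, 112, 111, 111, 111, 108, 102, 98, 94, 94, 96, 97]
196 [96, 93, 91, 103, 110, 111, 111, 111, 113, 115, 117, 117, 116, 117, 117, 116, 116, 116, 116, 116, 116, 115, 116, 115, 113, 112, 112, 110, 111, 108, 99, 94, 96, 97]
199 [97, 93, 85, 84, 87, 97, 108, 111, 109, 104, 102, 91, 83, 81, 81, 80, 80, 80, 80, 80, 80, 83, 96, 108, 111, 111, 110, 104, 92, 84, 84, 90, 95, 97]
202 [97, 93, 86, 82, 84, 93, 105, 110, 108, 102, 96, 80, 70, 67, 67, 68, 68, 68, 68, 69, 68, 70, 86, 105, 111, 111, 109, 101, 89, 82, 84, 93, 97, 97]
```

Request:
{"name": "step_arm", "arguments": {"increments": "0 0 0.5 0 0 0;0 0 0.5 0 0 0;0 0 0.5 0 0 0;0 0 0 0 0 0"}}

```text
time: 8.45
tool_pos: [0.5706, 0.0546, 0.1391]
ee_rot: [-3.141, -0.002, 2.904]
wrist_force: [0.2, 0.8, -0.3]
width: 0.0087
```

Request:
{"name": "step_arm", "arguments": {"increments": "0 0 0.5 0 0 0;0 0 0.5 0 0 0;0 0 0.5 0 0 0;0 0 0 0 0 0;0 0 0 0 0 0"}}

```text
time: 8.95
tool_pos: [0.571, 0.0546, 0.1252]
ee_rot: [-3.142, -0.0, 2.904]
wrist_force: [-0.1, -0.7, 1.2]
width: 0.0088
```

Request:
{"name": "step_arm", "arguments": {"increments": "0.05 0 0 0 0 0;0 0 0 0 0 0;0.05 0 0 0 0 0;0 0 0 0 0 0"}}

```text
time: 9.35
tool_pos: [0.5705, 0.0548, 0.1258]
ee_rot: [3.141, 0.001, 2.904]
wrist_force: [0.1, 0.5, -0.9]
width: 0.0088
```

Request:
{"name": "step_arm", "arguments": {"increments": "0.05 0 0 0 0 0;0 0 0 0 0 0;0 0 0 0 0 0"}}

```text
time: 9.65
tool_pos: [0.5703, 0.0549, 0.1258]
ee_rot: [3.141, 0.002, 2.904]
wrist_force: [1.8, -0.3, 0.6]
width: 0.0086
```

Request:
{"name": "step_arm", "arguments": {"increments": "0.05 0 0 0 0 0;0 0 0 0 0 0;0 0 0 0 0 0"}}

```text
time: 9.95
tool_pos: [0.5701, 0.055, 0.1258]
ee_rot: [3.141, 0.002, 2.904]
wrist_force: [5.0, -1.3, -0.5]
width: 0.0088
```

Request:
{"name": "step_arm", "arguments": {"increments": "0 0 0 0 0 0;0 0 0 0 0 0"}}

```text
time: 10.15
tool_pos: [0.57, 0.0549, 0.1258]
ee_rot: [3.141, 0.002, 2.904]
wrist_force: [5.1, -0.8, -0.1]
width: 0.0084
```

Request:
{"name": "step_arm", "arguments": {"increments": "-0.15 0 0 0 0 0;0 0 0 0 0 0;0 0 0.5 0 0 0;0 0 0.5 0 0 0;0 0 0 0 0 0"}}

```text
time: 10.65
tool_pos: [0.5703, 0.0548, 0.1141]
ee_rot: [-3.141, -0.001, 2.904]
wrist_force: [4.0, -0.4, -1.9]
width: 0.0087
```

Request:
{"name": "step_arm", "arguments": {"increments": "0 0 0.3 0 0 0;0 0 0.2 0 0 0;0 0 0.2 0 0 0;0 0 0 0 0 0;0 0 0 0 0 0"}}

```text
time: 11.15
tool_pos: [0.5704, 0.0548, 0.108]
ee_rot: [-3.142, -0.001, 2.904]
wrist_force: [2.0, 0.0, -1.7]
width: 0.0088
```

Request:
{"name": "step_arm", "arguments": {"increments": "-0.05 0 0 0 0 0;0 0 0 0 0 0;0 0 0.2 0 0 0;0 0 0.2 0 0 0;0 0 0 0 0 0"}}

```text
time: 11.65
tool_pos: [0.5706, 0.0547, 0.1039]
ee_rot: [-3.141, -0.001, 2.904]
wrist_force: [0.9, 0.3, -0.2]
width: 0.0089
```

Request:
{"name": "step_arm", "arguments": {"increments": "0 0 0 0 0 0;0 0 0 0 0 0"}}

```text
time: 11.85
tool_pos: [0.571, 0.0547, 0.1045]
ee_rot: [3.142, -0.0, 2.904]
wrist_force: [-0.1, 0.5, -0.3]
width: 0.0086
```

Run:
```python
from h import *
o,T=tool(); print(o['time'],o['tool_pos'],o['ee_rot'],o['wrist_force'],o['wrist_torque'])
im=snapshot('wrist')[:,:,::-1]; cv2.imwrite('pics/ins.png',im); cv2.imwrite('pics/ins_c.png',cv2.resize(im[80:320,150:350],None,fx=2.5,fy=2.5,interpolation=2))
```

```text
11.85 [0.5710346  0.0546823  0.10447873] [ 3.14151027e+00 -2.90643554e-04  2.90382204e+00] [-0.09829535  0.48187303 -0.25809641] [ 0.00877526 -0.00048661 -0.04072049]
```

View pics/ins_c.png

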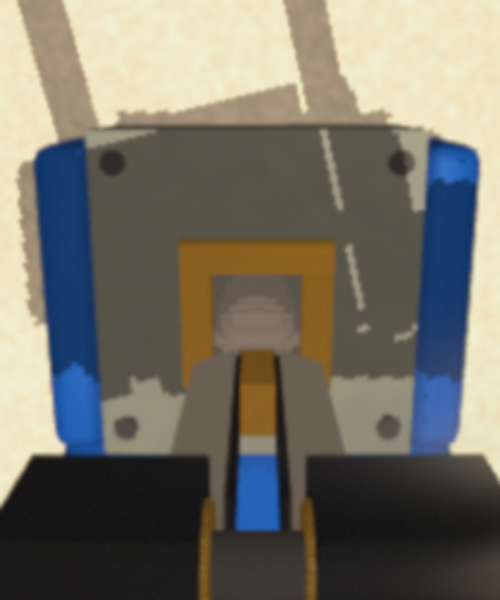

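The key's foot is now about 6 mm inside the pocket with no side or vertical force. Releasing it.

Request:
{"name": "step_arm", "arguments": {"increments": "0 0 0 0 0 0;0 0 0 0 0 0;0 0 0 0 0 0;0 0 0 0 0 0;0 0 0 0 0 0", "claw": -1}}

```text
time: 12.4
tool_pos: [0.5712, 0.0546, 0.1045]
ee_rot: [3.141, 0.0, 2.904]
wrist_force: [-0.2, 0.3, -0.4]
width: 0.0454
```

Request:
{"name": "step_arm", "arguments": {"increments": "0 0 0 0 0 0;0 0 0 0 0 0;0 0 -1 0 0 0;0 0 -3 0 0 0;0 0 -3 0 0 0"}}

```text
time: 12.9
tool_pos: [0.5707, 0.0546, 0.1751]
ee_rot: [-3.141, -0.002, 2.904]
wrist_force: [0.4, -0.2, -0.4]
width: 0.0854
```

Request:
{"name": "step_arm", "arguments": {"increments": "0 0 -1 0 0 0;0 0 0 0 0 0;0 0 0 0 0 0"}}

```text
time: 13.2
tool_pos: [0.5707, 0.0547, 0.1835]
ee_rot: [-3.141, -0.001, 2.904]
wrist_force: [-0.4, -0.8, -0.8]
width: 0.0936
```

Run:
```python
from h import *
o,T=tool(); np.save('pics/Trel.npy',T); print(o['time'],o['tool_pos'],o['ee_rot'],o['wrist_force'],o['width'])
im=snapshot('wrist')[:,:,::-1]; cv2.imwrite('pics/rel.png',im); C=cam('wrist',T)
a=np.array([.5627,.0578]);th=-.238;R=np.array([[np.cos(th),-np.sin(th)],[np.sin(th),np.cos(th)]])
f=lambda x,y,z: proj(C,[np.r_[a+R@[x,y],z]])[0]
for n,z in (('home top',.09),('stuck',.121)): print(n,[f(x,y,z).round(1).tolist() for x,y in ((.0035,0),(.0175,0),(.0105,.0045),(.0105,-.0045))])
cv2.imwrite('pics/rel_c.png',cv2.resize(im[130:250,190:310],None,fx=4,fy=4,interpolation=2))
```

```text
13.2 [0.57074162 0.05466342 0.18349231] [-3.14136954e+00 -1.29893604e-03  2.90385880e+00] [-0.42326217 -0.84498902 -0.84193104] 0.09358304471663262
home top [[253.1, 190.4], [253.1, 203.9], [257.6, 197.2], [248.6, 197.2]]
stuck [[253.1, 198.9], [253.1, 213.9], [258.2, 206.5], [248.1, 206.5]]
```

View pics/rel_c.png

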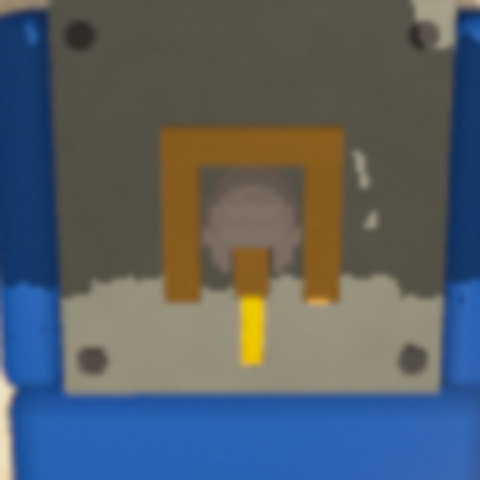

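The key top spans rows 192–204 and is 8.5 px wide, which matches the home prediction (190–204), so the key is home. On to the wheel.

Request:
{"name": "step_arm", "arguments": {"increments": "2.73 2.72 0 0 0 0;2.73 2.72 0 0 0 0;2.73 2.72 0 0 0 0;2.73 2.72 0 0 0 0;2.73 2.72 0 0 0 0"}}

```text
time: 13.75
tool_pos: [0.4686, 0.2197, 0.1823]
ee_rot: [-3.14, -0.003, 2.903]
wrist_force: [-0.1, 1.0, -0.0]
width: 0.0939
```

Request:
{"name": "step_arm", "arguments": {"increments": "2.73 2.72 0 0 0 0;0 0 0.6 0 0 -0.12;0 0 0.6 0 0 -0.12;0 0 0.6 0 0 -0.12;0 0 0.6 0 0 -0.12"}}

```text
time: 14.25
tool_pos: [0.4492, 0.2516, 0.158]
ee_rot: [-3.141, -0.004, -2.894]
wrist_force: [-0.5, -0.3, -0.4]
width: 0.0943
```

Request:
{"name": "step_arm", "arguments": {"increments": "0 0 0 0 0 0;0 0 0 0 0 0;0 0 0 0 0 0"}}

```text
time: 14.55
tool_pos: [0.4503, 0.2517, 0.1601]
ee_rot: [-3.142, -0.001, -2.901]
wrist_force: [-0.1, 0.6, 0.3]
width: 0.0941
```

Run:
```python
from h import *
o,T=tool(); np.save('pics/Tw2.npy',T); print(o['time'],o['tool_pos'],o['ee_rot'],o['wrist_force'],o['width'])
im=snapshot('wrist')[:,:,::-1]; cv2.imwrite('pics/w2.png',im); C=cam('wrist',T)
cv2.imwrite('pics/w2_c.png',cv2.resize(im[110:270,170:330],None,fx=3.75,fy=3.75,interpolation=2))
```

```text
14.55 [0.45029018 0.25173143 0.16012849] [-3.14156505e+00 -6.91884217e-04 -2.90119990e+00] [-0.08938789  0.60116518  0.30404125] 0.09410564142845772
```

View pics/w2_c.png

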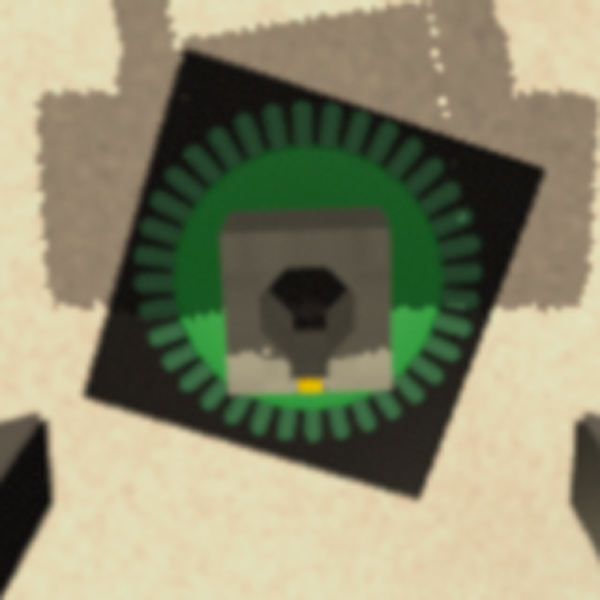

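Run:
```python
from h import *
T=np.load('pics/Tw2.npy'); C=cam('wrist',T); im=cv2.imread('pics/w2.png')
p=onplane(C,np.array([(228,394),(391,390),(390,229),(221,233),(310,385)])/3.75+[170,110],.054)
t=((p-T[:3,3])@T[:3,:3]*1000).round(2); print(t, t[:4].mean(0))
y=blobs(mask(im[200:225,240:265],(20,120,120),(33,255,255)),4); print([(a,c+[240,200]) for a,s,c,l in y])
g=cv2.cvtColor(im,6)
for r in (180,190,195,200,205,210): print(r,g[r,225:236].tolist(),g[r,268:280].tolist())
for c in (235,240,265,270): print(c,g[160:180,c].tolist(),g[205:220,c].tolist())
```

```text
[[-25.48 -22.93 106.11]
 [-24.3   23.12 106.11]
 [ 21.74  21.98 106.14]
 [ 20.66 -23.89 106.14]
 [-22.8    0.25 106.11]] [ -1.845  -0.43  106.125]
[(np.int32(28), array([252.03571429, 212.21428571]))]
180 [61, 62, 62, 69, 82, 86, 87, 87, 86, 85, 84] [84, 84, 85, 85, 84, 81, 71, 64, 61, 62, 61, 62]
190 [61, 61, 62, 66, 75, 82, 83, 84, 84, 84, 85] [86, 85, 84, 85, 85, 82, 73, 64, 64, 65, 65, 61]
195 [119, 122, 123, 123, 114, 97, 87, 86, 85, 85, 86] [85, 85, 85, 85, 85, 93, 110, 121, 122, 122, 122, 121]
200 [120, 120, 121, 121, 117, 101, 87, 84, 84, 84, 84] [84, 85, 85, 84, 84, 93, 109, 118, 120, 120, 120, 119]
205 [110, 116, 117, 118, 125, 139, 145, 148, 151, 155, 158] [157, 154, 156, 159, 158, 154, 139, 123, 117, 117, 114, 106]
210 [72, 57, 63, 87, 110, 132, 148, 154, 155, 155, 154] [151, 152, 151, 151, 151, 147, 131, 105, 94, 86, 73, 55]
235 [65, 64, 64, 63, 62, 63, 65, 64, 64, 64, 65, 69, 79, 84, 85, 84, 84, 83, 83, 84] [158, 159, 158, 159, 156, 154, 152, 150, 147, 138, 113, 91, 84, 74, 63]
240 [64, 63, 63, 63, 64, 66, 65, 64, 64, 64, 65, 74, 84, 88, 89, 88, 88, 89, 87, 89] [129, 147, 153, 153, 153, 153, 153, 153, 152, 145, 125, 106, 94, 90, 90]
265 [65, 64, 64, 63, 64, 64, 64, 64, 64, 64, 69, 76, 81, 81, 80, 81, 81, 81, 81, 81] [146, 155, 156, 155, 154, 152, 149, 147, 143, 128, 111, 100, 92, 89, 85]
270 [64, 64, 65, 63, 65, 65, 64, 64, 65, 66, 71, 82, 86, 86, 86, 85, 85, 86, 86, 86] [156, 158, 158, 156, 154, 151, 149, 148, 139, 114, 89, 72, 58, 45, 40]
```

Request:
{"name": "step_arm", "arguments": {"increments": "-0.18 -0.08 3.5 0 0 -0.024;0 0 3.5 0 0 0;0 0 3 0 0 0;0 0 2 0 0 0;0 0 1.4 0 0 0"}}

```text
time: 15.1
tool_pos: [0.4516, 0.2511, 0.0248]
ee_rot: [-3.141, -0.002, -2.876]
wrist_force: [-0.2, -0.4, -0.1]
width: 0.0942
```

Request:
{"name": "step_arm", "arguments": {"increments": "0 0 0 0 0 0;0 0 0 0 0 0;0 0 0 0 0 0"}}

```text
time: 15.4
tool_pos: [0.4537, 0.252, 0.0282]
ee_rot: [3.141, 0.003, -2.876]
wrist_force: [-1.1, -0.8, 1.0]
width: 0.0941
```

Request:
{"name": "step_arm", "arguments": {"increments": "0 0 0 0 0 0;0 0 0 0 0 0;0 0 0 0 0 0;0 0 0 0 0 0;0 0 0 0 0 0", "claw": 1}}

```text
time: 15.9
tool_pos: [0.4524, 0.2515, 0.0265]
ee_rot: [3.142, 0.0, -2.875]
wrist_force: [0.5, -0.1, 0.7]
width: 0.0576
```

Request:
{"name": "step_arm", "arguments": {"increments": "0 0 0 0 0 0;0 0 0 0 0 0;0 0 0 0 0 0;0 0 0 0 0 0"}}

```text
time: 16.3
tool_pos: [0.4523, 0.2515, 0.0265]
ee_rot: [-3.142, -0.0, -2.875]
wrist_force: [-0.4, -0.1, -1.2]
width: 0.0463
```

Run:
```python
from h import *
o,T=tool(); print(o['time'],o['tool_pos'],o['ee_rot'],o['wrist_force'],o['width'])
p=np.load('pics/Tw2.npy')@np.array([-.00185,-.0009,0,1]); print(p[:2], delta(T,[p[0],p[1],.026],-2.877))
```

```text
16.3 [0.45234792 0.2514583  0.02646316] [-3.14159130e+00 -4.12670811e-05 -2.87540892e+00] [-0.36262281 -0.05576809 -1.23680208] 0.04627705842272575
[0.45230126 0.25129776] (array([ 0.01, -0.01,  0.05]), array([-0.   , -0.   ,  0.002]))
```

Request:
{"name": "step_arm", "arguments": {"increments": "0 0 -1 0 0 0;0 0 -2.5 0 0 0;0 0 -3 0 0 0;0 0 -3 0 0 0;0 0 -3 0 0 0"}}

```text
time: 16.8
tool_pos: [0.452, 0.2514, 0.1529]
ee_rot: [3.141, -0.0, -2.875]
wrist_force: [-0.4, -0.3, -1.6]
width: 0.0457
```

Request:
{"name": "step_arm", "arguments": {"increments": "-0.91 -3.62 0 0 0 0;-0.91 -3.62 0 0 0 0;-0.91 -3.62 0 0 0 0;-0.91 -3.62 0 0 0 0;-0.91 -3.62 0 0 0 0"}}

```text
time: 17.3
tool_pos: [0.5443, 0.0876, 0.1519]
ee_rot: [3.141, 0.0, -2.875]
wrist_force: [0.5, 0.3, -2.2]
width: 0.0458
```

Request:
{"name": "step_arm", "arguments": {"increments": "-0.91 -3.62 0 0 0 0;0 0 0 0 0 0.126;0 0 0 0 0 0.126;0 0 0 0 0 0.126;0 0 0 0 0 0.126"}}

```text
time: 17.8
tool_pos: [0.562, 0.0561, 0.1516]
ee_rot: [3.141, -0.001, 2.898]
wrist_force: [-0.2, 0.2, -2.2]
width: 0.046
```

Request:
{"name": "step_arm", "arguments": {"increments": "0 0 0 0 0 0;0 0 0 0 0 0;0 0 0 0 0 0"}}

```text
time: 18.1
tool_pos: [0.5621, 0.0564, 0.1516]
ee_rot: [3.141, -0.0, 2.906]
wrist_force: [-0.5, 0.4, -2.2]
width: 0.0459
```

Run:
```python
from h import *
o,T=tool(); np.save('pics/Tc.npy',T); print(o['time'],o['tool_pos'],o['ee_rot'],o['wrist_force'],o['width'])
im=snapshot('wrist')[:,:,::-1]; cv2.imwrite('pics/carry.png',im); print(delta(T,[.5622,.0566,.15],2.904))
g=cv2.cvtColor(im,6)
for c in (236,242,262,268): print(c,g[160:200,c].tolist())
cv2.imwrite('pics/carry_c.png',cv2.resize(im[90:330,130:370],None,fx=2.5,fy=2.5,interpolation=2))
```

```text
18.1 [0.562123   0.0563711  0.15158823] [ 3.14147820e+00 -9.20598803e-06  2.90567243e+00] [-0.45640823  0.36881253 -2.18548657] 0.045869778694504426
(array([-0.  ,  0.02,  0.16]), array([ 0.   , -0.   ,  0.002]))
236 [74, 78, 82, 82, 83, 78, 67, 58, 60, 68, 73, 75, 73, 73, 74, 74, 73, 73, 74, 73, 73, 73, 73, 72, 72, 72, 72, 70, 72, 71, 72, 71, 71, 73, 76, 77, 76, 75, 74, 74]
242 [64, 65, 65, 66, 67, 67, 65, 64, 69, 75, 74, 75, 74, 73, 75, 73, 74, 72, 73, 72, 72, 71, 73, 72, 72, 73, 73, 71, 71, 69, 71, 69, 70, 73, 75, 77, 75, 74, 74, 75]
262 [63, 63, 64, 65, 64, 66, 64, 63, 70, 75, 74, 73, 74, 72, 73, 73, 73, 72, 73, 73, 71, 72, 72, 72, 71, 71, 72, 71, 72, 69, 71, 71, 71, 73, 75, 74, 75, 74, 73, 73]
268 [68, 71, 73, 76, 80, 74, 62, 57, 63, 71, 76, 75, 74, 74, 74, 74, 72, 73, 74, 72, 73, 71, 73, 72, 72, 72, 72, 71, 70, 71, 71, 71, 72, 73, 74, 75, 75, 75, 76, 75]
```

View pics/carry_c.png

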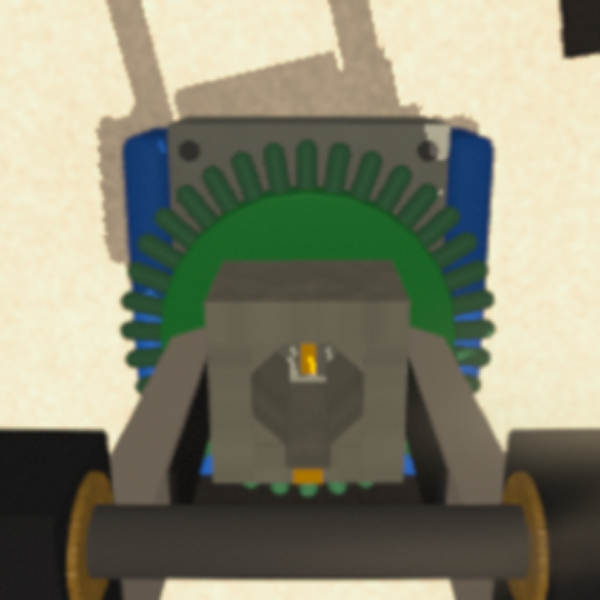

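Run:
```python
from h import *
T=np.load('pics/Tc.npy'); C=cam('wrist',T)
q=np.array([(207,300),(409,301),(405,482),(214,482),(308,477),(308,360)])/2.5+[130,90]
print(((onplane(C,q,.1791)-T[:3,3])@T[:3,:3]*1000).round(2))
print('through-hole stripe@.06',((onplane(C,q[5:],.06)-T[:3,3])@T[:3,:3]*1000).round(2))
```

```text
[[ 24.11 -21.63 -27.51]
 [ 23.85  23.9  -27.51]
 [-22.58  24.77 -27.51]
 [-22.56 -21.79 -27.51]
 [-21.11   1.13 -27.51]
 [  9.57   1.13 -27.51]]
through-hole stripe@.06 [[-40.72   1.28  91.59]]
```

Request:
{"name": "step_arm", "arguments": {"increments": "0 0.05 1 0 0 0;0 0 1 0 0 0;0 0 0.4 0 0 0;0 0 0 0 0 0;0 0 0 0 0 0"}}

```text
time: 18.65
tool_pos: [0.5622, 0.0568, 0.1272]
ee_rot: [-3.142, -0.001, 2.904]
wrist_force: [-0.7, -0.8, -1.6]
width: 0.046
```

Request:
{"name": "step_arm", "arguments": {"increments": "0 0 0.25 0 0 0;0 0 0.25 0 0 0;0 0 0 0 0 0;0 0 0 0 0 0"}}

```text
time: 19.05
tool_pos: [0.5623, 0.0568, 0.1225]
ee_rot: [3.142, 0.0, 2.904]
wrist_force: [-0.3, 0.5, -1.5]
width: 0.0457
```

Request:
{"name": "step_arm", "arguments": {"increments": "0 0 0.2 0 0 0;0 0 0 0 0 0;0 0 0.2 0 0 0;0 0 0 0 0 0;0 0 0 0 0 0"}}

```text
time: 19.55
tool_pos: [0.5622, 0.0568, 0.1184]
ee_rot: [3.142, -0.0, 2.904]
wrist_force: [0.1, -1.3, -1.7]
width: 0.0457
```

Request:
{"name": "step_arm", "arguments": {"increments": "0 0 0.2 0 0 0;0 0 0.2 0 0 0;0 0 0 0 0 0;0 0 0 0 0 0"}}

```text
time: 19.95
tool_pos: [0.5622, 0.0568, 0.1143]
ee_rot: [3.142, -0.0, 2.904]
wrist_force: [-0.2, -0.4, -2.0]
width: 0.0458
```

Request:
{"name": "step_arm", "arguments": {"increments": "0 0 0.15 0 0 0;0 0 0.15 0 0 0;0 0 0 0 0 0;0 0 0 0 0 0"}}

```text
time: 20.35
tool_pos: [0.5622, 0.0568, 0.1114]
ee_rot: [3.142, -0.0, 2.904]
wrist_force: [0.7, 1.0, -1.4]
width: 0.0455
```

Request:
{"name": "step_arm", "arguments": {"increments": "0 0 0.15 0 0 0;0 0 0.15 0 0 0;0 0 0 0 0 0;0 0 0 0 0 0"}}

```text
time: 20.75
tool_pos: [0.5622, 0.0568, 0.1084]
ee_rot: [3.142, -0.0, 2.904]
wrist_force: [0.3, -0.8, -1.0]
width: 0.046
```

Request:
{"name": "step_arm", "arguments": {"increments": "0 0 0.15 0 0 0;0 0 0.15 0 0 0;0 0 0.1 0 0 0;0 0 0 0 0 0"}}

```text
time: 21.15
tool_pos: [0.5621, 0.0568, 0.1042]
ee_rot: [-3.142, -0.0, 2.904]
wrist_force: [1.0, 0.0, -1.5]
width: 0.0458
```

Request:
{"name": "step_arm", "arguments": {"increments": "0 0 0.1 0 0 0;0 0 0.1 0 0 0;0 0 0.1 0 0 0;0 0 0 0 0 0"}}

```text
time: 21.55
tool_pos: [0.5622, 0.0568, 0.1013]
ee_rot: [-3.142, -0.0, 2.904]
wrist_force: [0.8, 0.3, -1.4]
width: 0.0458
```

Request:
{"name": "step_arm", "arguments": {"increments": "0 0 0.1 0 0 0;0 0 0.1 0 0 0;0 0 0.1 0 0 0;0 0 0 0 0 0"}}

```text
time: 21.95
tool_pos: [0.5624, 0.0568, 0.0994]
ee_rot: [3.141, 0.001, 2.904]
wrist_force: [-2.5, -0.2, 3.1]
width: 0.0457
```

Request:
{"name": "step_arm", "arguments": {"increments": "0 0 0.1 0 0 0;0 0 0.1 0 0 0;0 0 0.1 0 0 0;0 0 0 0 0 0"}}

```text
time: 22.35
tool_pos: [0.5625, 0.0568, 0.0973]
ee_rot: [3.141, 0.001, 2.904]
wrist_force: [-3.3, -0.5, 8.6]
width: 0.0457
```

Request:
{"name": "step_arm", "arguments": {"increments": "0 0 0.1 0 0 0;0 0 0.1 0 0 0;0 0 0.1 0 0 0;0 0 0 0 0 0"}}

```text
time: 22.75
tool_pos: [0.5625, 0.0568, 0.0947]
ee_rot: [3.141, 0.002, 2.904]
wrist_force: [-5.4, -0.6, 9.9]
width: 0.0455
```

Request:
{"name": "step_arm", "arguments": {"increments": "0 0 0.1 0 0 0;0 0 0.1 0 0 0;0 0 0.1 0 0 0;0 0 0 0 0 0"}}

```text
time: 23.15
tool_pos: [0.5625, 0.0568, 0.0917]
ee_rot: [3.141, 0.001, 2.904]
wrist_force: [-3.3, -0.3, 9.8]
width: 0.0458
```

Request:
{"name": "step_arm", "arguments": {"increments": "0 0 0.1 0 0 0;0 0 0.1 0 0 0;0 0 0.1 0 0 0;0 0 0 0 0 0"}}

```text
time: 23.55
tool_pos: [0.5626, 0.0568, 0.0887]
ee_rot: [3.141, 0.002, 2.904]
wrist_force: [-3.6, 0.2, 9.6]
width: 0.0461
```

Request:
{"name": "step_arm", "arguments": {"increments": "0.03 0 0.1 0 0 0;0 0 0.1 0 0 0;0 0 0 0 0 0"}}

```text
time: 23.85
tool_pos: [0.5625, 0.0568, 0.0868]
ee_rot: [3.141, 0.002, 2.904]
wrist_force: [-3.5, -0.4, 10.3]
width: 0.0456
```

Request:
{"name": "step_arm", "arguments": {"increments": "0 0 0.1 0 0 0;0 0 0.1 0 0 0;0 0 0 0 0 0"}}

```text
time: 24.15
tool_pos: [0.5625, 0.0568, 0.085]
ee_rot: [3.141, 0.002, 2.904]
wrist_force: [-4.5, -0.3, 11.2]
width: 0.0454
```

Request:
{"name": "step_arm", "arguments": {"increments": "0 0 0.1 0 0 0;0 0 0.1 0 0 0;0 0 0 0 0 0"}}

```text
time: 24.45
tool_pos: [0.5626, 0.0568, 0.0838]
ee_rot: [3.141, 0.003, 2.904]
wrist_force: [-4.5, -0.6, 13.8]
width: 0.0458
```

Request:
{"name": "step_arm", "arguments": {"increments": "0 0 0.1 0 0 0;0 0 0.1 0 0 0;0 0 0 0 0 0"}}

```text
time: 24.75
tool_pos: [0.5626, 0.0568, 0.0826]
ee_rot: [3.141, 0.003, 2.904]
wrist_force: [-6.4, -0.6, 17.1]
width: 0.0459
```

Request:
{"name": "step_arm", "arguments": {"increments": "0 0 0.1 0 0 0;0 0 0.1 0 0 0;0 0 0 0 0 0"}}

```text
time: 25.05
tool_pos: [0.5626, 0.0568, 0.0814]
ee_rot: [3.141, 0.003, 2.904]
wrist_force: [-8.2, -0.5, 19.6]
width: 0.0457
```

Request:
{"name": "step_arm", "arguments": {"increments": "0 0 0.1 0 0 0;0 0 0.1 0 0 0;0 0 0 0 0 0"}}

```text
time: 25.35
tool_pos: [0.5628, 0.0567, 0.0803]
ee_rot: [3.141, 0.004, 2.904]
wrist_force: [-8.0, -0.1, 22.6]
width: 0.0458
```

Request:
{"name": "step_arm", "arguments": {"increments": "0.05 0 0.1 0 0 0;0 0 0.1 0 0 0;0 0 0 0 0 0"}}

```text
time: 25.65
tool_pos: [0.5631, 0.0567, 0.0801]
ee_rot: [3.141, 0.006, 2.904]
wrist_force: [-8.9, -0.8, 26.6]
width: 0.0456
```

Request:
{"name": "step_arm", "arguments": {"increments": "0 0 0.1 0 0 0;0 0 0.1 0 0 0;0 0 0 0 0 0;0 0 0 0 0 0"}}

```text
time: 26.05
tool_pos: [0.5636, 0.0566, 0.0799]
ee_rot: [3.141, 0.008, 2.904]
wrist_force: [-11.9, -1.1, 33.3]
width: 0.0459
```

The deck is now bottomed: force is 33 N and z has stopped moving, so the collar is home. Easing off.

Request:
{"name": "step_arm", "arguments": {"increments": "-0.05 0 -0.2 0 0 0;0 0 -0.2 0 0 0;0 0 -0.2 0 0 0;0 0 -0.2 0 0 0;0 0 0 0 0 0"}}

```text
time: 26.55
tool_pos: [0.5634, 0.0566, 0.083]
ee_rot: [3.141, 0.005, 2.904]
wrist_force: [-4.9, -0.7, 14.6]
width: 0.0458
```

Request:
{"name": "step_arm", "arguments": {"increments": "0 0 -0.1 0 0 0;0 0 -0.1 0 0 0;0 0 -0.1 0 0 0;0 0 0 0 0 0;0 0 0 0 0 0"}}

```text
time: 27.05
tool_pos: [0.5634, 0.0566, 0.0846]
ee_rot: [3.141, 0.005, 2.904]
wrist_force: [-2.9, -0.8, 10.2]
width: 0.046
```

Request:
{"name": "step_arm", "arguments": {"increments": "0 0 -0.1 0 0 0;0 0 -0.1 0 0 0;0 0 -0.1 0 0 0;0 0 0 0 0 0;0 0 0 0 0 0"}}

```text
time: 27.55
tool_pos: [0.5633, 0.0566, 0.0864]
ee_rot: [3.141, 0.004, 2.904]
wrist_force: [-2.1, -1.1, 6.2]
width: 0.0463
```

Request:
{"name": "step_arm", "arguments": {"increments": "0 0 0 0 0 0;0 0 0 0 0 0;0 0 0 0 0 0;0 0 0 0 0 0;0 0 0 0 0 0", "claw": -1}}

```text
time: 28.05
tool_pos: [0.5619, 0.0569, 0.0841]
ee_rot: [3.142, -0.001, 2.904]
wrist_force: [0.7, 1.0, 0.6]
width: 0.0823
```

Request:
{"name": "step_arm", "arguments": {"increments": "0 0 0 0 0 0;0 0 0 0 0 0;0 0 0 0 0 0;0 0 0 0 0 0;0 0 0 0 0 0"}}

```text
time: 28.55
tool_pos: [0.562, 0.0569, 0.0845]
ee_rot: [3.141, 0.0, 2.904]
wrist_force: [-0.5, -0.2, -0.9]
width: 0.094
```

Request:
{"name": "step_arm", "arguments": {"increments": "0 0 -1 0 0 0;0 0 -3 0 0 0;0 0 -3 0 0 0;0 0 -3 0 0 0;0 0 0 0 0 0"}}

```text
time: 29.05
tool_pos: [0.5649, 0.0569, 0.1911]
ee_rot: [3.139, 0.011, 2.904]
wrist_force: [-0.7, -0.1, 0.8]
width: 0.0938
```

Request:
{"name": "step_arm", "arguments": {"increments": "0 0 0 0 0 0;0 0 0 0 0 0"}}

```text
time: 29.25
tool_pos: [0.5612, 0.0568, 0.1829]
ee_rot: [-3.141, -0.003, 2.904]
wrist_force: [-0.4, 0.2, -0.1]
width: 0.0938
```

Run:
```python
from h import *
o,T=tool(); print(o['time'],o['tool_pos'],o['ee_rot'],o['wrist_force'],o['width'])
im=snapshot('wrist')[:,:,::-1]; cv2.imwrite('pics/end.png',im); C=cam('wrist',T)
a=np.array([.5622,.0569]);th=-.238;R=np.array([[np.cos(th),-np.sin(th)],[np.sin(th),np.cos(th)]])
for z in (.116,.122,.13): print(z,proj(C,[np.r_[a+R@[x,y],z] for x,y in ((.023,.023),(.023,-.023),(-.023,-.023),(-.023,.023))]).round(1).tolist())
cv2.imwrite('pics/end_c.png',cv2.resize(im[90:290,150:350],None,fx=3,fy=3,interpolation=2))
```

```text
29.25 [0.56116202 0.05684663 0.18292367] [-3.14104971e+00 -2.60768280e-03  2.90381471e+00] [-0.39135777  0.16549083 -0.14864271] 0.09378414808764717
0.116 [[277.0, 227.9], [227.4, 227.9], [226.2, 179.2], [278.2, 179.2]]
0.122 [[277.6, 230.3], [226.8, 230.3], [225.5, 180.6], [278.7, 180.6]]
0.13 [[278.3, 233.7], [226.0, 233.7], [224.7, 182.6], [279.6, 182.6]]
```

View pics/end_c.png

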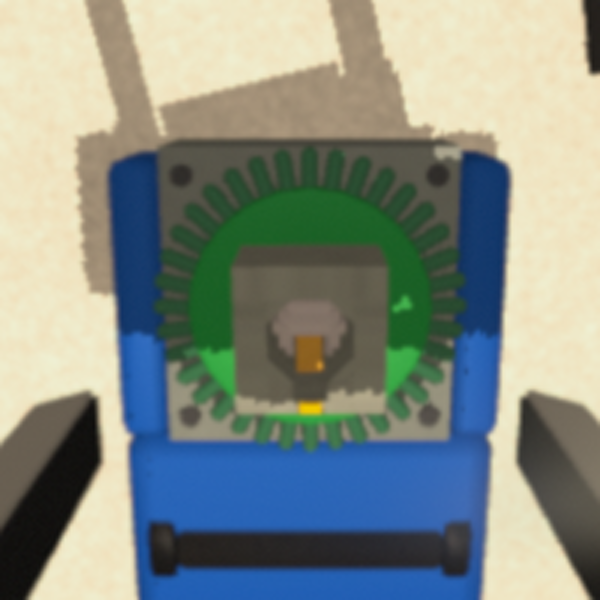

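The hub top edges are at rows about 179 and 228, matching a seated wheel top at z 116 mm. The yellow mark lies over the key, the fingers are clear, and the bystanders in view are undisturbed. Handing in.

```bash
python3 -c "
from bench import *
print(close_job())"
```

```text
the job is handed in; nothing more can be done
None
```

I fitted the key and the brush wheel, pressed the collar home, and handed the job in at about 29 s of the 64 s allowed. I have no verdict back from the system.

- **Key:** I gripped it across its 9 mm faces and found the slot's back wall by touch. I let it go about 6 mm inside the pocket with no load on it. The picture afterwards matched the key at home height, not one stuck higher up.
- **Wheel:** It went over the spindle and key with no contact force. It met the collar about 11 mm above the deck, and the collar slid down at about 11.5 N.
- **Pressing:** The force then rose steadily until the deck bottomed. The highest wrist reading was 33 N, about 35 N once the wheel's weight is allowed for, so below 40 N. I read the force only at the end of each call, so a brief higher peak could have gone unseen.
- **Last checks:** After I eased off and let go, the hub-top edges matched a wheel top at z 116 mm. The keyway mark was over the key, and the open gripper was well above the wheel, reading no force.
- **Not certain:**
  - The hub's apparent width gave a looser height check, with one edge reading 51 px against the 49.6 px expected. I relied on the edge rows and the force instead.
  - The arm took up to about 12 N of side force while pressing; it was gone after release.
  - I did not take a final overview picture of the bystanders. The arm never went near them.

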